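Drive the bronze plug out of the ejector block

TASK

Drive the copper-coloured bronze plug out of the ejector block by pushing in the rod behind it until the plug drops into the catch pocket, then draw that rod fully back out to its home stop so the block is ready for the next part. Leave the steel plug seated in its bore and do not disturb the things standing around.

Things in the scene. Friction and masses are not known exactly. Their poses are not given: they have to be found in the camera images.
- ejector: grey block fixed to the worktop. Origin on the worktop; z up, +x the way plugs are driven out, +y the side of rod_far. Block x -50 to +25 mm, y -65 to +65, height 56 (63 over two plunger screws). Two 19 mm through bores along x at y = -38 (near) and +38 (far), axis z = 39.5. Yellow-headed rods lie behind the bores (at -x), carried in them, captive, free worktop below
- plug_bronze: copper-coloured bronze plug, 18 mm diameter x 34 mm, 75 g, origin at its centre, x along its axis. Starts seated in one of the two bores (which one varies: its y in the ejector's frame tells), centre at about x = 20 mm of the ejector, its nose standing 12 mm proud into the catch pocket; a spring plunger holds it: takes about 5 to 10 N to move
- plug_steel: grey steel plug of the same size, seated in the other bore, to be left there
- rod_near (a joint): travel of the near rod (y = -38 mm) along the ejector's +x, m: 0 fully drawn back (home stop), 0.075 fully in (stop). Starts between 0 and 0.018, stays where left, rubs with about 2 N. Its tip is at ejector x = -42 mm + travel: it meets the plug at about 0.045 and has pushed it wholly out at about 0.070
- rod_far (a joint): the same for the far rod (y = +38 mm)
- rod_near_head (a point): centre of the near rod's yellow, black-ringed head, a cylinder 22 mm in diameter and 22 mm long along the rod, on a 10 mm steel stem; z = 39.5 mm, at ejector x = -161 mm + travel. Its flat rear face (towards -x) can be pushed; the head can be pinched from above across the rod, or hooked behind its front shoulder and drawn back
- rod_far_head (a point): the same for the far rod
- jar_steel: white jar, 50 mm diameter x 62 mm, standing loose near the work, bystander; origin under its centre
- gauge_block: grey steel block 50x75x25 mm, loose bystander; origin under its centre
- vial_0: amber sample vial, 17 mm diameter x 44 mm, standing loose, bystander; origin under its centre
- pocket_near (a point): centre of the floor of the catch pocket ahead of the near bore: open-topped, x 25 to 91 mm and 34 mm wide in the ejector's frame, floor at z = 22 mm, walls up to z = 42 mm
- pocket_far (a point): the same for the far bore

How it is judged:
On the way:
1. the rod behind the bronze plug has driven it out of the bore into the catch pocket (x of plug_bronze in the frame of ejector above 0.04 m and z of plug_bronze in the frame of ejector below 0.036 m and ((y of plug_bronze in the frame of ejector above 0 m and value of joint rod_far above 0.055 m) or (y of plug_bronze in the frame of ejector below 0 m and value of joint rod_near above 0.055 m))), for 0.1 s.
At the end, for the whole second after the job is handed in: The bronze plug lies at rest on the floor of the catch pocket ahead of its own bore, the rod that drove it is drawn back to within 8 mm of its home stop, and the steel plug is still seated in the other bore (within 4 mm) (x of plug_bronze in the frame of ejector between 0.038 and 0.09 m and z of plug_bronze in the frame of ejector between 0.022 and 0.036 m and linear speed of plug_bronze below 0.02 m/s and x of plug_steel in the frame of ejector between 0.013 and 0.027 m and ((y of plug_bronze in the frame of ejector between 0.018 and 0.058 m and value of joint rod_far below 0.008 m) or (y of plug_bronze in the frame of ejector between -0.058 and -0.018 m and value of joint rod_near below 0.008 m))); the robot touches nothing.
It fails at once if the steel plug is shifted more than 4 mm (distance of plug_steel from where it was at the start of the episode above 0.004 m).
It fails at once if a bystander (white jar, steel block, amber vial) is pushed more than 15 mm (distance of any of jar_steel, gauge_block, vial_0 from where it was at the start of the episode above 0.015 m).
It also fails if it takes over 42 s, if anything falls off the work surface, if the arm or the gripper's body presses on something with over 40 N, if the wrist force passes 120 N, or if a joint passes its speed limit or range.

ROBOT

A 6-joint arm with a two-finger parallel gripper is mounted at the origin on a cart in front of the work surface, level with it; the furniture and walls round the work are solid. World frame = base frame: x ahead of the robot, y to its left, z up, the work surface at z = 0. Lengths are in m, angles in rad, forces in N, time in s.
With the tool pointing down it reaches from about 0.3 to 0.875 m from the base axis. Payload 6.4 kg.
Tool frame: the origin (TCP) lies at the very end of the fingers, on their centre line; the grasp point (between the pads) lies ctrl.grip_point_offset behind it (ctrl.grip_point_offset is the distance from the TCP to the grasp point, in m); z points along the fingers, x is the direction in which the jaws open and shut, and the axes are right-handed (so a half turn about z gives the same grasp; the last joint's range is limited). The gripper opens to 85 mm and grips with 20 to 120 N. Pads are 22 mm wide; open, the fingers measure 114 mm over their backs; the gripper's body (76 mm by 85 mm) begins 54 mm behind the grasp point. The pads swing forward as they close: fully open they stand 13 mm farther back than shut.
Start: joints at [-1.53, 0.181, 1.607, -0, 1.354, -0.206], TCP at [0.14, -0.558, 0.231] pointing down, gripper open.
Joint ranges: [-2.99, 2.99], [-0.89, 2.07], [0.3, 2.58], [-1.14, 4.28], [0, 2.63], [-3.12, 3.12]. Speed limits (rad/s): [2.57, 2.57, 3.01, 3.14, 3.14, 3.14].

INTERFACE

Orientations are given as a unit quaternion [w, x, y, z].
In Python, from bench import get_obs, viewer, workorder, ctrl gives the robot as it stands. The module is installed in compiled form; this text tells all that it offers.
- The arm moves only by the tool move_arm, never from a script. Its argument "increments" is a list of rows, each an object of numbers: "tx", "ty", "tz": the shift along the tool's x, y, z in m; "turn": the turn about the tool's z in degrees. A call has 1 to 20 rows; each row is the pose to reach, as a shift and turn from the pose commanded when the call began, along the tool's axes at that moment; what a row does not reach only later rows make up. A row lasts 1/12 s, in which the tool goes at most 41.7 mm and 7.16 degrees, less where a joint would pass 70% of its speed; a pose out of reach is approached as far as the arm can. A call with a gripper value outside its range is refused whole. "gripper" is the opening, from 0 (shut) to 1 (fully open), set as the call begins (left out, the last holds). The fingers move at their own pace and stop on an object; the grip force is fixed at half the most. Time passes only in rows, so rows that repeat a pose let the fingers close. It gives the time, the measured TCP pose, the force and the opening at its end, in the units of the state.
- get_obs(): the state, without advancing time (a new reading comes with each control period).
- viewer.camera(name): name is "scene" or "top" or "wrist"; returns (picture, depth): 400x640x3 uint8, red, green, blue; 400x640 float32, m along the optical axis (not along the pixel's ray), 0 where there is no reading.
- viewer.get_calibration(name): a dict with "intrinsics" (3x3 intrinsics, pixels), "origin" and "attitude" of the camera in the world. Camera axes: x right, y up, looking along -z (the intrinsics and any distortion apply to the point x, -y, -z); pixel columns grow to the right and rows downward; lengths in m; the calibration is good to about 2 mm. A picture is of the moment at which its call begins: read the wrist's pose just before it. get_calibration takes no time and is no camera call; for the wrist camera it gives the pose at the moment of the call.
- workorder.hand_in(): hands the job in, once; it reports no verdict.
The state is a dict: "time_s": time; "q": joint angles; "dq": joint speeds; "joint_efforts": joint torques, N m; "eef_pos": TCP position; "eef_rot": TCP orientation; "wrist_force": force on the tool from outside, world axes, zero at the start; "torque": the same for the moment, N m; "opening": opening from 0.0 (shut) to 1.0 (fully open).
Only numpy, scipy, OpenCV 4.12 (cv2) and the standard library are available. Lean on these libraries where they do the work, as an engineer would, in place of code of your own. Each camera call takes 0.05 s, during which the arm holds its last target.

## Working session

There is one attempt and no reset: what is moved stays moved. The work goes in short steps, Python scripts to look and compute and a tool call to move; the robot and the scene stay as the last step left them, time stands still between calls to the robot, and variables do not carry over. Pictures are saved under pics/ and viewed, and the job is handed in when it is done.

Besides the shell and the picture viewer there is one more tool, called after "Emit:" by a JSON object that holds its "fn" and its "kwargs". move_arm: Moves the arm, as the interface text tells. Its arguments: {"type":"object","properties":{"increments":{"type":"array"},"gripper":{"type":"number"}},"required":["increments"]}

```bash
mkdir -p pics; cat > h.py <<'E'
import numpy as np, cv2
from bench import get_obs, viewer, workorder, ctrl
def snap(name,fn):
    c=viewer.get_calibration(name); p,d=viewer.camera(name)
    cv2.imwrite('pics/%s.png'%fn,cv2.cvtColor(p,cv2.COLOR_RGB2BGR)); np.savez('pics/%s.npz'%fn,p=p,d=d,K=c['intrinsics'],o=c['origin'],a=np.array(c['attitude']))
    return p,d,c
E
python3 - <<'E'
from h import *
for n in('scene','top','wrist'):
    p,d,c=snap(n,n+'0'); print(n,c)
print(get_obs(),ctrl.grip_point_offset)
E
```

```text
scene {'intrinsics': array([[410.81462119,   0.        , 317.68896559],
       [  0.        , 410.81462119, 198.50132053],
       [  0.        ,   0.        ,   1.        ]]), 'origin': array([0.09521097, 0.68721877, 0.51311158]), 'attitude': array([-0.28603765, -0.17485684,  0.474298  ,  0.81403252])}
top {'intrinsics': array([[413.14855933,   0.        , 319.52495373],
       [  0.        , 413.14855933, 198.9978414 ],
       [  0.        ,   0.        ,   1.        ]]), 'origin': array([0.39415522, 0.07076394, 1.06901996]), 'attitude': array([-0.68595765, -0.07921636,  0.07962027,  0.71892106])}
wrist {'intrinsics': array([[329.71416457,   0.        , 312.87772526],
       [  0.        , 329.71416457, 197.98737701],
       [  0.        ,   0.        ,   1.        ]]), 'origin': array([ 0.21970507, -0.5373029 ,  0.3740659 ]), 'attitude': array([ 0.7787124 , -0.12553188,  0.0990962 , -0.60665368])}
{'time_s': 0.15, 'q': array([-1.53030405e+00,  1.81400353e-01,  1.60774507e+00, -1.27332005e-06,
        1.35381082e+00, -2.06275517e-01]), 'dq': array([ 0.00139364, -0.0013593 , -0.0018864 , -0.0005801 , -0.00129376,
        0.00067081]), 'joint_efforts': array([ 7.11130269e-04, -4.45260358e+01, -3.51693249e+01, -3.39739736e-04,
        5.82130815e-03,  6.63644180e-07]), 'eef_pos': array([ 0.14046897, -0.55715296,  0.23059033]), 'eef_rot': array([-5.19960214e-04,  7.88755549e-01, -6.14706612e-01, -4.41003581e-04]), 'wrist_force': array([-0.12277723, -0.21584828,  0.21095461]), 'torque': array([-0.0083479 ,  0.00820134, -0.00781163]), 'opening': 0.9999387941610448} 0.0187
```

View pics/top0.png

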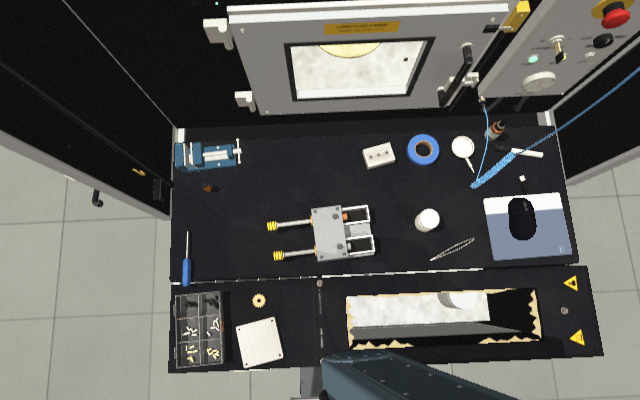

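View pics/scene0.png

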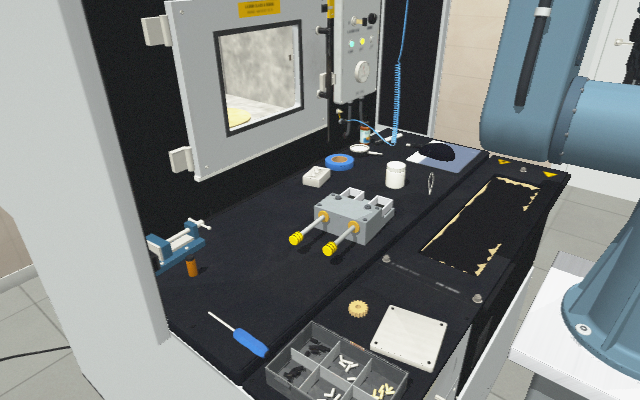

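```bash
python3 - <<'E'
import numpy as np,cv2
from scipy.spatial.transform import Rotation as R
for n in('top0','scene0'):
    z=np.load('pics/%s.npz'%n);p,d,K,o,a=[z[k] for k in('p','d','K','o','a')]
    M=R.from_quat([a[1],a[2],a[3],a[0]]).as_matrix()
    v,u=np.mgrid[:400,:640]; D=d
    P=np.stack([(u-K[0,2])/K[0,0]*D,-(v-K[1,2])/K[1,1]*D,-D],-1)@M.T+o
    np.save('pics/%s_P.npy'%n,P)
    h=cv2.cvtColor(p,cv2.COLOR_RGB2HSV)
    for nm,lo,hi in(('yel',(20,120,100),(35,255,255)),('cop',(3,90,60),(19,255,255))):
        m=cv2.inRange(h,lo,hi); nn,l,s,c=cv2.connectedComponentsWithStats(m)
        for i in range(1,nn):
            if s[i,4]>25:
                q=P[(l==i)&(d>0)]; print(n,nm,s[i],c[i].round(1),np.median(q,0).round(4),q.min(0).round(3),q.max(0).round(3))
E
```

```text
top0 yel [503   0  27  32 439] [517.8  15.4] [ 0.8508 -0.2959  0.4358] [ 0.847 -0.328  0.361] [ 0.872 -0.284  0.452]
top0 yel [592   0  43  18 281] [607.9   6.5] [ 0.8368 -0.4204  0.4711] [ 0.835 -0.466  0.44 ] [ 0.839 -0.403  0.486]
top0 yel [324  21  76  14 774] [361.1  27.5] [ 0.8405 -0.0197  0.4364] [ 0.838 -0.084  0.418] [0.843 0.045 0.452]
top0 yel [133 168  12   7  35] [138.8 171.6] [0.6654 0.4486 0.2221] [0.659 0.44  0.19 ] [0.677 0.462 0.242]
top0 yel [267 221  10  10  83] [271.3 225.6] [0.5659 0.1888 0.0484] [ 0.557  0.177 -0.003] [0.578 0.205 0.053]
top0 yel [273 251  10  10  85] [277.5 255.1] [0.4914 0.1749 0.047 ] [ 0.482  0.163 -0.002] [0.502 0.191 0.055]
top0 yel [564 275  14  16 113] [571.6 282.7] [ 0.3916 -0.5717 -0.0147] [ 0.373 -0.586 -0.022] [ 0.411 -0.551 -0.01 ]
top0 yel [570 329  15  17 137] [577.9 337.4] [ 0.2577 -0.5639 -0.0149] [ 0.24  -0.576 -0.019] [ 0.278 -0.541 -0.008]
top0 cop [491 122  14  12  78] [496.  128.8] [ 0.7899 -0.4001  0.0587] [ 0.78  -0.452 -0.005] [ 0.812 -0.392  0.074]
top0 cop [415 141  17  15  60] [424.8 145.7] [ 0.7748 -0.2314  0.006 ] 
[... 1071 characters left out ...]
 0.094 0.053]
scene0 yel [348 221  12  12  73] [353.8 225.6] [0.4959 0.0838 0.0436] [0.485 0.081 0.025] [0.512 0.088 0.053]
scene0 yel [289 231  14  14 139] [295.4 237.7] [0.5622 0.1959 0.0442] [ 0.554  0.12  -0.003] [0.621 0.202 0.051]
scene0 yel [322 241  15  15 156] [329.1 248.3] [0.4881 0.1823 0.0442] [ 0.479  0.107 -0.001] [0.54  0.188 0.052]
scene0 cop [360 126  10   5  33] [364.3 127.9] [ 0.7888 -0.3955  0.0573] [ 0.779 -0.41   0.051] [ 0.81  -0.389  0.063]
scene0 cop [332 156  15   6  66] [339.1 158.9] [ 0.7727 -0.2361  0.0102] [ 0.744 -0.243  0.   ] [ 0.784 -0.212  0.019]
scene0 cop [186 259  12  18 159] [191.6 268. ] [0.6753 0.3655 0.0181] [ 0.671  0.334 -0.001] [0.716 0.371 0.037]
```

The bronze nose shows at top pixel (344,216), ahead of the far bore (world x≈0.58). The rod heads are at (271,226) far and (277,255) near. The jar is at (427,220) and the vial at (207,188), both clear of the rods. Next I fit the ejector pose.

```bash
python3 - <<'E'
import numpy as np,cv2
from scipy.spatial.transform import Rotation as R
for n in('top0','scene0'):
    P=np.load('pics/%s_P.npy'%n)
    m=(abs(P[...,2]-.056)<.003)&(P[...,0]>.42)&(P[...,0]<.66)&(P[...,1]>-.1)&(P[...,1]<.13)
    m=cv2.morphologyEx(m.astype(np.uint8),cv2.MORPH_OPEN,np.ones((3,3)))>0
    q=P[m][:,:2]; r=cv2.minAreaRect((q*1000).astype(np.float32)); print(n,m.sum(),r,np.median(P[m][:,2]))
# pose from head to collar directions & heads
z=np.load('pics/scene0.npz');P=np.load('pics/scene0_P.npy')
for n in('top0','scene0'):
    z=np.load('pics/%s.npz'%n);P=np.load('pics/%s_P.npy'%n);h=cv2.cvtColor(z['p'],cv2.COLOR_RGB2HSV)
    m=(cv2.inRange(h,(18,90,60),(35,255,255))>0)
    for lo,hi in((.53,.6),(.46,.53)):
        s=m&(P[...,0]>lo)&(P[...,0]<hi)&(P[...,1]>.14)&(P[...,1]<.23)&(P[...,2]>.03)
        s=cv2.morphologyEx(s.astype(np.uint8),cv2.MORPH_CLOSE,np.ones((3,3)))>0
        q=P[s];q=q[q[:,2]>.03];print(n,len(q),q.min(0).round(4),q.max(0).round(4),cv2.minAreaRect((q[:,:2]*1000).astype(np.float32)))
p=np.load('pics/top0.npz')['p'][190:280,250:400]
cv2.imwrite('pics/crop.png',cv2.cvtColor(cv2.resize(p,None,fx=5,fy=5,interpolation=cv2.INTER_CUBIC),cv2.COLOR_RGB2BGR))
E
```

```text
top0 1099 ((541.7682495117188, 46.90296173095703), (129.47950744628906, 76.75127410888672), 4.79819393157959) 0.05584003939394311
scene0 1008 ((540.7503662109375, 47.180721282958984), (130.94822692871094, 79.32630920410156), 3.8633010387420654) 0.05562680165897069
top0 78 [0.5573 0.1767 0.0386] [0.5785 0.1989 0.0534] ((567.9132080078125, 187.76736450195312), (22.24287223815918, 21.179418563842773), 89.6778335571289)
top0 81 [0.3942 0.0708 0.0377] [0.5038 0.1858 1.069 ] ((443.8411865234375, 132.0062713623047), (155.3024444580078, 27.53924560546875), 40.89199447631836)
scene0 139 [0.5542 0.1754 0.0316] [0.5754 0.2018 0.0507] ((564.9874267578125, 188.53025817871094), (21.299131393432617, 26.30310821533203), 1.0817365646362305)
scene0 151 [0.4789 0.1639 0.0301] [0.5005 0.1877 0.0515] ((490.26214599609375, 175.78182983398438), (21.789541244506836, 22.95643424987793), 3.518656015396118)
```

View pics/crop.png

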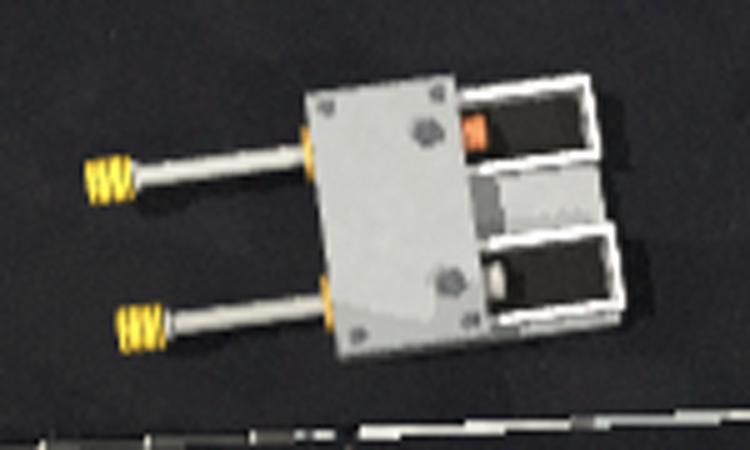

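Emit:
{"fn": "move_arm", "kwargs": {"increments": [{"tx":-0.01,"ty":-0.01,"turn":-2},{"tx":-0.03,"ty":-0.03,"turn":-6},{"tx":-0.06,"ty":-0.06,"turn":-11},{"tx":-0.09,"ty":-0.09,"turn":-16},{"tx":-0.12,"ty":-0.12,"turn":-21},{"tx":-0.15,"ty":-0.15,"turn":-26},{"tx":-0.18,"ty":-0.18,"turn":-31},{"tx":-0.21,"ty":-0.2,"turn":-36},{"tx":-0.24,"ty":-0.23,"turn":-41},{"tx":-0.27,"ty":-0.26,"turn":-46},{"tx":-0.3,"ty":-0.29,"turn":-51},{"tx":-0.33,"ty":-0.32,"turn":-56},{"tx":-0.36,"ty":-0.35,"turn":-61},{"tx":-0.39,"ty":-0.38,"turn":-66},{"tx":-0.42,"ty":-0.41,"turn":-71},{"tx":-0.45,"ty":-0.43,"turn":-75},{"tx":-0.48,"ty":-0.46,"turn":-78},{"tx":-0.51,"ty":-0.49,"turn":-80},{"tx":-0.53,"ty":-0.51,"turn":-80.3},{"tx":-0.54,"ty":-0.52,"turn":-80.3}], "gripper": 0.6}}

```text
validation failed for argument at $.in...
```

Emit:
{"fn": "move_arm", "kwargs": {"increments": [{"tx":-0.01,"ty":-0.01,"tz":0.0,"turn":-2.0}], "gripper": 0.6}}

```text
time_s: 0.23
eef_pos: [0.1467, -0.5465, 0.2309]
eef_rot: [0.0, 0.799, -0.601, -0.0]
wrist_force: [-0.6, -0.0, 0.6]
opening: 0.882
```

Emit:
{"fn": "move_arm", "kwargs": {"increments": [{"tx":-0.02,"ty":-0.02,"tz":0,"turn":-4},{"tx":-0.05,"ty":-0.05,"tz":0,"turn":-9},{"tx":-0.08,"ty":-0.08,"tz":0,"turn":-14},{"tx":-0.105,"ty":-0.11,"tz":0,"turn":-19},{"tx":-0.13,"ty":-0.135,"tz":0,"turn":-24},{"tx":-0.16,"ty":-0.165,"tz":0,"turn":-29},{"tx":-0.185,"ty":-0.19,"tz":0,"turn":-34},{"tx":-0.21,"ty":-0.216,"tz":0,"turn":-39},{"tx":-0.24,"ty":-0.247,"tz":0,"turn":-44},{"tx":-0.27,"ty":-0.278,"tz":0,"turn":-49},{"tx":-0.3,"ty":-0.309,"tz":0,"turn":-54},{"tx":-0.33,"ty":-0.34,"tz":0,"turn":-59},{"tx":-0.36,"ty":-0.37,"tz":0,"turn":-64},{"tx":-0.385,"ty":-0.396,"tz":0,"turn":-69},{"tx":-0.41,"ty":-0.422,"tz":0,"turn":-73},{"tx":-0.44,"ty":-0.453,"tz":0,"turn":-76},{"tx":-0.465,"ty":-0.479,"tz":0,"turn":-78},{"tx":-0.49,"ty":-0.504,"tz":0,"turn":-78.3},{"tx":-0.51,"ty":-0.525,"tz":0,"turn":-78.3},{"tx":-0.52,"ty":-0.535,"tz":0,"turn":-78.3}], "gripper": 0.6}}

```text
time_s: 1.9
eef_pos: [0.5179, 0.1058, 0.2309]
eef_rot: [-0.0, 0.999, 0.04, -0.0]
wrist_force: [0.0, -0.0, -0.9]
opening: 0.599
```

Emit:
{"fn": "move_arm", "kwargs": {"increments": [{"tx":0.02,"ty":-0.02,"tz":0.01,"turn":0},{"tx":0.04,"ty":-0.05,"tz":0.04,"turn":0},{"tx":0.055,"ty":-0.07,"tz":0.07,"turn":0},{"tx":0.055,"ty":-0.078,"tz":0.09,"turn":0},{"tx":0.055,"ty":-0.078,"tz":0.1,"turn":0},{"tx":0.055,"ty":-0.078,"tz":0.1,"turn":0}]}}

```text
time_s: 2.4
eef_pos: [0.5633, 0.1842, 0.1279]
eef_rot: [0.001, 0.999, 0.039, -0.003]
wrist_force: [-0.0, -0.3, 0.2]
opening: 0.6
```

```bash
python3 - <<'E'
from h import *
from scipy.spatial.transform import Rotation as R
o=get_obs();print(o['eef_pos'],o['eef_rot'],o['time_s'])
p,d,c=snap('wrist','w1')
K=c['intrinsics'];a=c['attitude'];M=R.from_quat([a[1],a[2],a[3],a[0]]).as_matrix()
v,u=np.mgrid[:400,:640]
P=np.stack([(u-K[0,2])/K[0,0]*d,-(v-K[1,2])/K[1,1]*d,-d],-1)@M.T+c['origin'];np.save('pics/w1_P.npy',P)
h=cv2.cvtColor(p,cv2.COLOR_RGB2HSV)
m=cv2.inRange(h,(20,120,100),(35,255,255))
m=cv2.morphologyEx(m,cv2.MORPH_CLOSE,np.ones((9,9)))
nn,l,s,cc=cv2.connectedComponentsWithStats(m)
for i in range(1,nn):
    if s[i,4]>60:
        q=P[(l==i)&(P[...,2]>.03)&(P[...,2]<.06)]
        print(s[i],cc[i].round(1),len(q),np.median(q,0).round(4) if len(q) else '', cv2.minAreaRect((q[:,:2]*1000).astype(np.float32)) if len(q)>3 else '', q[:,2].max() if len(q) else '')
E
```

```text
[0.56331481 0.18422229 0.12786223] [ 5.01714791e-04  9.99225651e-01  3.91958839e-02 -3.39534966e-03] 2.4
[ 304  182   31   36 1035] [318.9 199.3] 990 [0.5666 0.1909 0.0489] ((567.0101318359375, 187.1971893310547), (21.62691879272461, 25.064407348632812), 5.275487422943115) 0.05284336162355546
[ 201  192   33   37 1035] [216.8 209.2] 994 [0.4941 0.1773 0.0489] ((492.67169189453125, 173.51376342773438), (21.247488021850586, 24.257314682006836), 5.204561233520508) 0.052981388700445775
[305 309  30  17 206] [318.6 317.3] 206 [0.5748 0.09   0.0486] ((576.0692138671875, 89.16783905029297), (24.006072998046875, 4.320110321044922), 3.169302225112915) 0.05489452710199147
```

View pics/w1.png

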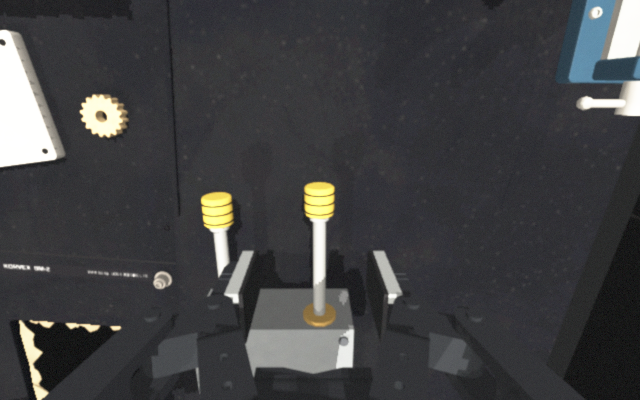

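The far head is at wrist pixel (319,199), so its centre is at (0.567, 0.187), in line with the jaws. I descend straight over it and close.

Emit:
{"fn": "move_arm", "kwargs": {"increments": [{"tx":0,"ty":0.001,"tz":0.02,"turn":-0.5},{"tx":0,"ty":0.001,"tz":0.045,"turn":-0.5},{"tx":0,"ty":0.001,"tz":0.07,"turn":-0.5},{"tx":0,"ty":0.001,"tz":0.09,"turn":-0.5},{"tx":0,"ty":0.001,"tz":0.102,"turn":-0.5},{"tx":0,"ty":0.001,"tz":0.108,"turn":-0.5},{"tx":0,"ty":0.001,"tz":0.108,"turn":-0.5},{"tx":0,"ty":0.001,"tz":0.108,"turn":-0.5}]}}

```text
time_s: 3.12
eef_pos: [0.5672, 0.1835, 0.0249]
eef_rot: [-0.0, 0.999, 0.043, 0.001]
wrist_force: [0.4, 0.5, 1.0]
opening: 0.595
```

Emit:
{"fn": "move_arm", "kwargs": {"increments": [{"tx":0,"ty":0,"tz":0,"turn":0},{"tx":0,"ty":0,"tz":0,"turn":0},{"tx":0,"ty":0,"tz":0,"turn":0},{"tx":0,"ty":0,"tz":0,"turn":0},{"tx":0,"ty":0,"tz":0,"turn":0},{"tx":0,"ty":0,"tz":0,"turn":0},{"tx":0,"ty":0,"tz":0,"turn":0},{"tx":0,"ty":0,"tz":0,"turn":0}], "gripper": 0.0}}

```text
time_s: 3.78
eef_pos: [0.5672, 0.1839, 0.0249]
eef_rot: [0.0, 0.999, 0.043, 0.001]
wrist_force: [-0.5, -1.0, 4.6]
opening: 0.228
```

Emit:
{"fn": "move_arm", "kwargs": {"increments": [{"tx":0,"ty":0.004,"tz":0,"turn":0},{"tx":0,"ty":0.009,"tz":0,"turn":0},{"tx":0,"ty":0.014,"tz":0,"turn":0},{"tx":0,"ty":0.019,"tz":0,"turn":0},{"tx":0,"ty":0.024,"tz":0,"turn":0},{"tx":0,"ty":0.028,"tz":0,"turn":0},{"tx":0,"ty":0.032,"tz":0,"turn":0},{"tx":0,"ty":0.036,"tz":0,"turn":0},{"tx":0,"ty":0.04,"tz":0,"turn":0},{"tx":0,"ty":0.043,"tz":0,"turn":0},{"tx":0,"ty":0.046,"tz":0,"turn":0},{"tx":0,"ty":0.049,"tz":0,"turn":0},{"tx":0,"ty":0.052,"tz":0,"turn":0},{"tx":0,"ty":0.055,"tz":0,"turn":0},{"tx":0,"ty":0.058,"tz":0,"turn":0},{"tx":0,"ty":0.06,"tz":0,"turn":0},{"tx":0,"ty":0.06,"tz":0,"turn":0},{"tx":0,"ty":0.06,"tz":0,"turn":0}]}}

```text
time_s: 5.28
eef_pos: [0.5723, 0.1241, 0.0249]
eef_rot: [-0.0, 0.999, 0.043, 0.001]
wrist_force: [-1.0, 0.6, 7.1]
opening: 0.233
```

```bash
cat > look.py <<'E'
import sys
from h import *
from scipy.spatial.transform import Rotation as R
o=get_obs();print(o['eef_pos'],o['wrist_force'],o['opening'],o['time_s'])
O=np.array([.5423,.0345,0]);t=np.radians(4.8);ex=np.array([np.sin(t),-np.cos(t),0]);ey=np.array([np.cos(t),np.sin(t),0])
ims=[]
for n in('top','scene'):
    p,d,c=snap(n,n+sys.argv[1])
    K=c['intrinsics'];a=c['attitude'];M=R.from_quat([a[1],a[2],a[3],a[0]]).as_matrix()
    v,u=np.mgrid[:400,:640]
    P=np.stack([(u-K[0,2])/K[0,0]*d,-(v-K[1,2])/K[1,1]*d,-d],-1)@M.T+c['origin']
    h=cv2.cvtColor(p,cv2.COLOR_RGB2HSV)
    X=(P-O)@ex;Y=(P-O)@ey;Z=P[...,2]
    near=(abs(Y)<.06)&(d>0)
    for nm,lo,hi,xr in(('bronze',(0,70,50),(19,255,255),(.02,.1)),('yellow',(20,120,90),(35,255,255),(-.2,-.06))):
        for s in(1,-1):
            m=(cv2.inRange(h,lo,hi)>0)&near&(X>xr[0])&(X<xr[1])&(Y*s>.015)&(Z>.015)&(Z<.06)
            if m.sum()>3:print(n,nm,'far' if s>0 else 'near',m.sum(),*['%s %.4f..%.4f'%(k,q[m].min(),q[m].max()) for k,q in(('x',X),('y',Y),('z',Z))])
    b=p[180:280,250:410] if n=='top' else p[170:270,260:420]
    ims.append(cv2.resize(b,None,fx=4,fy=2.8 if 0 else 4,interpolation=cv2.INTER_CUBIC))
im=cv2.resize(np.vstack(ims),(480,600));cv2.imwrite('pics/look%s.png'%sys.argv[1],cv2.cvtColor(im,cv2.COLOR_RGB2BGR))
E
python3 look.py 1
```

```text
[0.57228363 0.12408734 0.02488635] [-0.9511677   0.55134853  7.05202346] 0.23302035720949776 5.2833
top bronze far 109 x 0.0277..0.0638 y 0.0287..0.0473 z 0.0189..0.0431
scene bronze far 12 x 0.0517..0.0862 y 0.0311..0.0470 z 0.0224..0.0405
scene yellow far 87 x -0.1046..-0.0837 y 0.0270..0.0474 z 0.0299..0.0513
scene yellow near 150 x -0.1584..-0.1324 y -0.0507..-0.0278 z 0.0292..0.0515
```

View pics/look1.png

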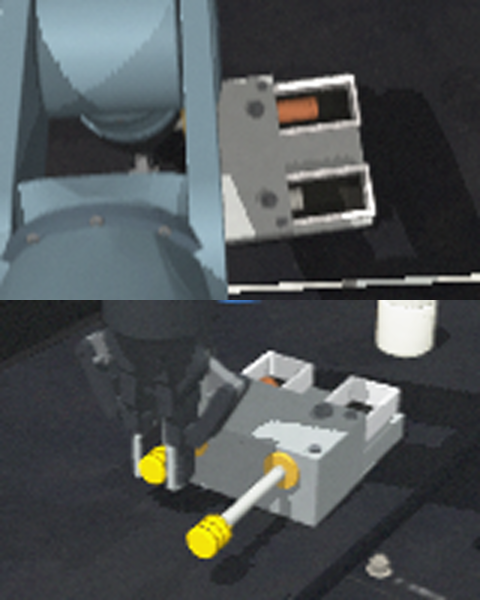

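The picture shows the bronze plug almost all out into the far pocket, at x 28–64 mm. The rod is at about 67 mm travel, so I push a few mm more towards the stop.

Emit:
{"fn": "move_arm", "kwargs": {"increments": [{"tx":0,"ty":0.002,"tz":0,"turn":0},{"tx":0,"ty":0.004,"tz":0,"turn":0},{"tx":0,"ty":0.006,"tz":0,"turn":0},{"tx":0,"ty":0.006,"tz":0,"turn":0},{"tx":0,"ty":0.006,"tz":0,"turn":0}]}}

```text
time_s: 5.8
eef_pos: [0.5728, 0.1183, 0.0249]
eef_rot: [-0.0, 0.999, 0.043, 0.001]
wrist_force: [-0.9, 1.0, 6.1]
opening: 0.228
```

```bash
python3 look.py 2
```

```text
[0.57278002 0.11833435 0.02489077] [-0.94741135  1.00005498  6.09358313] 0.22754915504405368 5.8
top bronze far 111 x 0.0337..0.0700 y 0.0280..0.0496 z 0.0187..0.0425
scene bronze far 21 x 0.0525..0.0881 y 0.0299..0.0424 z 0.0220..0.0403
scene yellow far 90 x -0.0989..-0.0792 y 0.0262..0.0477 z 0.0258..0.0600
scene yellow near 151 x -0.1569..-0.1344 y -0.0505..-0.0282 z 0.0301..0.0516
```

View pics/look2.png

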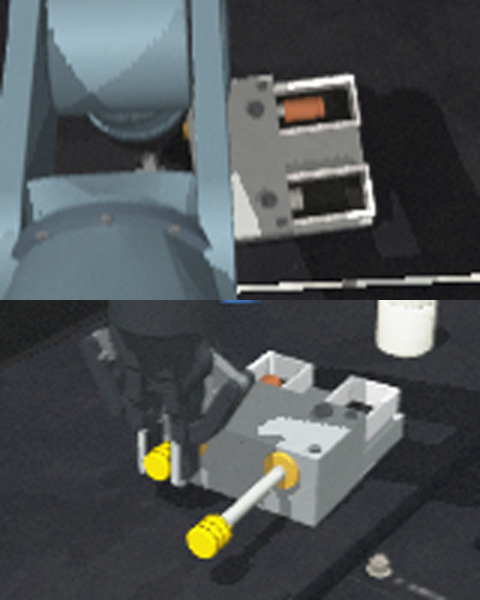

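```bash
python3 - <<'E'
import numpy as np,cv2
from scipy.spatial.transform import Rotation as R
O=np.array([.5423,.0345,0]);t=np.radians(4.8);ex=np.array([np.sin(t),-np.cos(t),0]);ey=np.array([np.cos(t),np.sin(t),0])
for f in('top0','top1','top2'):
    z=np.load('pics/%s.npz'%f);p,d,K,o,a=[z[k] for k in('p','d','K','o','a')]
    M=R.from_quat([a[1],a[2],a[3],a[0]]).as_matrix();v,u=np.mgrid[:400,:640]
    P=np.stack([(u-K[0,2])/K[0,0]*d,-(v-K[1,2])/K[1,1]*d,-d],-1)@M.T+o
    X=(P-O)@ex;Y=(P-O)@ey
    m=(cv2.inRange(cv2.cvtColor(p,cv2.COLOR_RGB2HSV),(0,70,50),(19,255,255))>0)&(abs(Y-.038)<.005)&(X>.02)&(X<.1)
    print(f)
    for lo in np.arange(.024,.08,.006):
        s=m&(X>=lo)&(X<lo+.006)
        if s.sum(): print(round(lo,3),s.sum(),np.median(P[s][:,2]).round(4),P[s][:,2].max().round(4))
E
```

```text
top0
0.024 6 0.0478 0.0496
0.03 10 0.0477 0.0505
0.036 7 0.0439 0.0485
0.042 2 0.0222 0.0225
top1
0.024 3 0.0372 0.0431
0.03 10 0.0389 0.0404
0.036 9 0.0381 0.0417
0.042 9 0.0385 0.0411
0.048 10 0.039 0.0429
0.054 10 0.0387 0.0417
0.06 4 0.0392 0.0429
top2
0.03 4 0.0372 0.0402
0.036 10 0.039 0.0414
0.042 9 0.0391 0.0408
0.048 11 0.0384 0.0425
0.054 8 0.0393 0.0408
0.06 9 0.038 0.0403
0.066 5 0.0342 0.0391
```

The plug lies flat: its top is at z≈39 mm against 48 mm when seated, and its centre is at x≈51 mm. Now I draw the rod back.

Emit:
{"fn": "move_arm", "kwargs": {"increments": [{"tx":0,"ty":-0.003,"tz":0,"turn":0},{"tx":0,"ty":-0.007,"tz":0,"turn":0},{"tx":0,"ty":-0.012,"tz":0,"turn":0},{"tx":0,"ty":-0.017,"tz":0,"turn":0},{"tx":0,"ty":-0.022,"tz":0,"turn":0},{"tx":0,"ty":-0.027,"tz":0,"turn":0},{"tx":0,"ty":-0.032,"tz":0,"turn":0},{"tx":0,"ty":-0.037,"tz":0,"turn":0},{"tx":0,"ty":-0.042,"tz":0,"turn":0},{"tx":0,"ty":-0.047,"tz":0,"turn":0},{"tx":0,"ty":-0.052,"tz":0,"turn":0},{"tx":0,"ty":-0.056,"tz":0,"turn":0},{"tx":0,"ty":-0.06,"tz":0,"turn":0},{"tx":0,"ty":-0.063,"tz":0,"turn":0},{"tx":0,"ty":-0.066,"tz":0,"turn":0},{"tx":0,"ty":-0.068,"tz":0,"turn":0},{"tx":0,"ty":-0.07,"tz":0,"turn":0},{"tx":0,"ty":-0.07,"tz":0,"turn":0},{"tx":0,"ty":-0.07,"tz":0,"turn":0}]}}

```text
time_s: 7.48
eef_pos: [0.5669, 0.188, 0.0249]
eef_rot: [-0.0, 0.999, 0.043, 0.001]
wrist_force: [-1.3, -0.4, 6.0]
opening: 0.233
```

```bash
python3 look.py 3
```

```text
[0.56685703 0.18796925 0.02490213] [-1.33546571 -0.40842929  5.95644933] 0.23274785863917688 7.4833
top bronze far 115 x 0.0332..0.0699 y 0.0280..0.0501 z 0.0205..0.0420
scene bronze far 21 x 0.0522..0.0888 y 0.0295..0.0428 z 0.0221..0.0398
scene yellow far 95 x -0.1697..-0.1478 y 0.0259..0.0481 z 0.0251..0.0599
scene yellow near 150 x -0.1571..-0.1320 y -0.0506..-0.0271 z 0.0298..0.0509
```

View pics/look3.png

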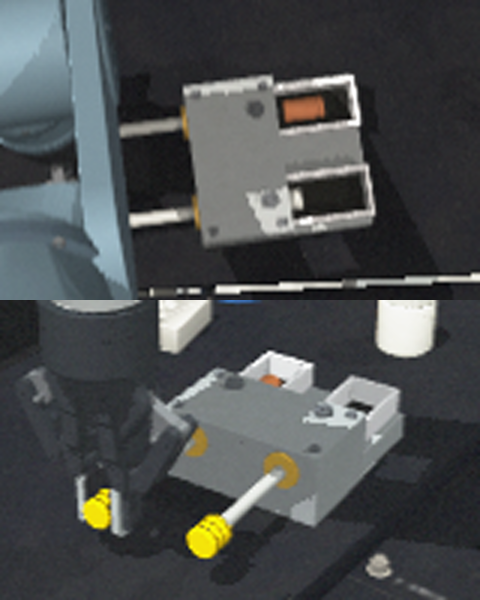

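The head is at about x=-0.158 and I have felt no stop yet. I creep back until the stop shows in the force.

Emit:
{"fn": "move_arm", "kwargs": {"increments": [{"tx":0,"ty":-0.001,"tz":0,"turn":0},{"tx":0,"ty":-0.002,"tz":0,"turn":0},{"tx":0,"ty":-0.003,"tz":0,"turn":0},{"tx":0,"ty":-0.003,"tz":0,"turn":0}]}}

```text
time_s: 7.92
eef_pos: [0.5666, 0.1907, 0.0249]
eef_rot: [0.0, 0.999, 0.043, 0.001]
wrist_force: [-1.1, -1.5, 6.9]
opening: 0.233
```

Emit:
{"fn": "move_arm", "kwargs": {"increments": [{"tx":0,"ty":-0.001,"tz":0,"turn":0},{"tx":0,"ty":-0.002,"tz":0,"turn":0},{"tx":0,"ty":-0.003,"tz":0,"turn":0},{"tx":0,"ty":-0.003,"tz":0,"turn":0}]}}

```text
time_s: 8.25
eef_pos: [0.5664, 0.1925, 0.0249]
eef_rot: [0.001, 0.999, 0.043, 0.001]
wrist_force: [-1.3, -5.8, 6.8]
opening: 0.233
```

Emit:
{"fn": "move_arm", "kwargs": {"increments": [{"tx":0,"ty":-0.001,"tz":0,"turn":0},{"tx":0,"ty":-0.002,"tz":0,"turn":0},{"tx":0,"ty":-0.002,"tz":0,"turn":0},{"tx":0,"ty":-0.002,"tz":0,"turn":0}]}}

```text
time_s: 8.58
eef_pos: [0.5665, 0.1926, 0.0249]
eef_rot: [0.002, 0.999, 0.043, 0.001]
wrist_force: [-0.8, -14.7, 8.1]
opening: 0.232
```

The stop is reached: position is static and force climbed to 14.7 N. I relax, open and lift off.

Emit:
{"fn": "move_arm", "kwargs": {"increments": [{"tx":0,"ty":0.002,"tz":0,"turn":0},{"tx":0,"ty":0.003,"tz":0,"turn":0},{"tx":0,"ty":0.003,"tz":0,"turn":0}]}}

```text
time_s: 8.83
eef_pos: [0.5664, 0.1925, 0.0249]
eef_rot: [0.0, 0.999, 0.043, 0.001]
wrist_force: [-0.5, -2.2, 6.1]
opening: 0.234
```

Emit:
{"fn": "move_arm", "kwargs": {"increments": [{"tx":0,"ty":0,"tz":0,"turn":0},{"tx":0,"ty":0,"tz":0,"turn":0},{"tx":0,"ty":0,"tz":0,"turn":0},{"tx":0,"ty":0,"tz":0,"turn":0},{"tx":0,"ty":0,"tz":0,"turn":0},{"tx":0,"ty":0,"tz":0,"turn":0}], "gripper": 0.6}}

```text
time_s: 9.33
eef_pos: [0.5651, 0.1928, 0.0231]
eef_rot: [-0.0, 0.999, 0.043, -0.0]
wrist_force: [0.9, -0.2, -0.4]
opening: 0.602
```

Emit:
{"fn": "move_arm", "kwargs": {"increments": [{"tx":0,"ty":0,"tz":-0.01,"turn":0},{"tx":0,"ty":0,"tz":-0.03,"turn":0},{"tx":0,"ty":0,"tz":-0.06,"turn":0},{"tx":0,"ty":0,"tz":-0.09,"turn":0},{"tx":0,"ty":-0.01,"tz":-0.12,"turn":0},{"tx":0,"ty":-0.03,"tz":-0.15,"turn":0},{"tx":0,"ty":-0.04,"tz":-0.17,"turn":0},{"tx":0,"ty":-0.04,"tz":-0.18,"turn":0},{"tx":0,"ty":-0.04,"tz":-0.18,"turn":0},{"tx":0,"ty":-0.04,"tz":-0.18,"turn":0}]}}

```text
time_s: 10.17
eef_pos: [0.5616, 0.2321, 0.203]
eef_rot: [0.0, 0.999, 0.043, 0.0]
wrist_force: [-0.0, 0.2, -0.3]
opening: 0.6
```

```bash
python3 look.py 4
```

```text
[0.56159136 0.23212781 0.20304653] [-0.00155379  0.18182656 -0.34435426] 0.5997668107774579 10.1667
top bronze far 117 x 0.0331..0.0698 y 0.0286..0.0503 z 0.0189..0.0440
top yellow far 74 x -0.1699..-0.1488 y 0.0274..0.0499 z 0.0379..0.0528
top yellow near 78 x -0.1545..-0.1322 y -0.0482..-0.0271 z 0.0364..0.0525
scene bronze far 23 x 0.0503..0.0889 y 0.0282..0.0534 z 0.0214..0.0401
scene yellow far 144 x -0.1732..-0.1479 y 0.0239..0.0481 z 0.0300..0.0529
scene yellow near 151 x -0.1570..-0.1327 y -0.0502..-0.0286 z 0.0299..0.0517
```

View pics/look4.png

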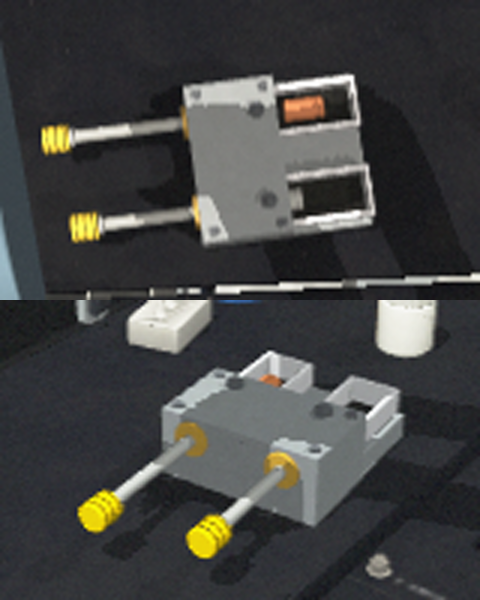

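View pics/scene4.png

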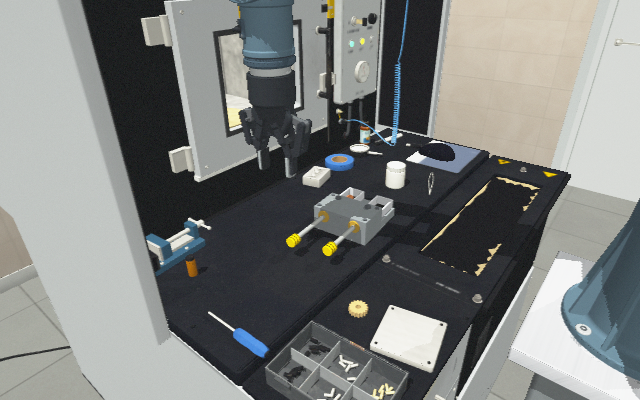

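```bash
python3 -c "
from h import *
print(workorder.hand_in())"
```

```text
the job is handed in; nothing more can be done
None
```

I drove the bronze plug out of the far bore into its catch pocket, then drew the far rod back to its home stop and handed the job in at about 10 s. Handing in gives no verdict.

I pinched the far rod's head from above and pushed it about 66 mm, to roughly 73 mm of travel. I then pulled it back until the arm stopped moving and the force rose to about 15 N, which is well under the limits. After that I opened the gripper and lifted clear.

Last checks:
- **Bronze plug:** it lies flat on the floor of the far pocket, centred at about x = 51 mm. Its top is at z ≈ 39 mm, against about 48 mm when seated.
- **Far rod:** its head is centred at about x = -160 mm, so travel is about 1 mm (limit 8 mm).
- **Steel plug and near rod:** the near rod's head reads the same in every view. I checked the steel plug by eye only, and it looks unmoved.
- **Bystanders:** the vial, jar and steel block look in the same place in the last scene picture, again by eye only.

None of the checks failed or disagreed. The first move call was refused because its rows lacked `tz`, and it moved nothing.

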